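# Clear a toppled oil bottle off a drilling jig and hold the drill guide in its index notch

## Task

A bottle of cutting oil has toppled over on the sheet in the drilling jig, in the way of the sliding drill guide: stand it upright on the bench beside the jig, set down rather than dropped. Then take the drill guide by its knob and slide it along its rail until its spring ball clicks into the notch of the index block, without running on past the notch. Finish there, still gripping the knob with the guide held in the notch, ready for drilling; leave the other things on the bench where they are.

Things in the scene. Friction and masses are not known exactly. Their poses are not given: they have to be found in the camera images.
- jig: Drilling jig fixed to the bench: plywood board 270 (x) by 460 (y) by 12 mm, on the half nearer the robot an aluminium sheet in blue film, its top 13.6 mm above the bench. Origin on the bench surface; the board spans x -140 to 130, y -230 to 230 mm; z up. Four sheet fasteners (9 mm round, tops 46 mm above the bench) at x -125 and -12, y -198 and 198 mm. The bench on its +y side is free.
- rail (a point): Middle of the top of the jig's steel guide rail, 30 mm above the bench: 440 mm long along the jig's y, 20 mm wide, a dark end stop at each end. The drill guide slides only along it, starts near its -y end (the robot's right) and has to go towards +y (the robot's left). Free sliding takes 1 to 2 N. Axes as the jig's.
- bottle_mid (a point): Centre of the square white oil bottle: body 42 x 42 x 74 mm, then a shoulder and a black cap 24 mm wide, 108 mm in all, about 0.15 kg. z runs from base to cap, base at -54 mm, end of the cap at +54 mm; x, y square to its flat sides. It starts lying on a flat side on the sheet, cap towards the robot or up to 35 degrees either side of that. Standing on the bench this point is 54 mm up.
- knob (a point): Centre of the drill guide's knob: upright black cylinder, 26 mm wide, 34 mm high (56 to 90 mm above the bench, this point at 73), on the carriage, a steel block 44 (x) by 68 mm (y) on the rail, top at 42 mm. An aluminium arm, 50 mm wide (y), 42 to 50 mm above the bench, reaches from the carriage over the sheet, to 112 mm from the knob on the robot's side. Axes as the jig's.
- bush (a point): Top centre of the steel drill bush on the guide's arm, 55 mm above the bench, 90 mm from the knob on the robot's side; flange 24 mm wide. It moves with the knob.
- plunger (a point): End of the brass sleeve of the drill guide's spring plunger, 38 mm from the knob's axis on the side away from the robot, 32 mm above the bench, level with the knob along the rail. A spring-loaded steel ball of 10 mm sticks out of it towards the index block. It moves with the knob.
- notch (a point): The notch between two rounded teeth (12 mm apart along the rail) of the index block, dark steel, 36 mm long, top 42 mm up (its screw 53), clamped beside the rail, place varying; this point is 32 mm up, axes as the jig's. The ball sits in it when knob and notch have the same y. It meets the first tooth 13 mm before, needs 9 to 15 N to climb, is drawn in by itself from 4 mm before, and needs about 10 N to be pushed on out.
- pliers: Fastener pliers with red handles, 170 mm long, 76 mm wide, 16 mm high, lying on the bench on the -y side of the jig; origin under its middle. Not to be disturbed.
- drill: Red pistol-grip air drill lying on its side on the bench beyond the jig, 200 mm long, 42 mm high; origin on the bench under its barrel. Not to be disturbed.
- bin: Grey open bin 100 x 130 x 50 mm with sheet fasteners, on the bench beyond the jig on its -y side; origin under its centre. Not to be disturbed.
Things that resemble listed ones, but are neither listed nor needed, are in the scene too. Of the things like the part that bears bottle_mid, leave any that is orange; of the rest the larger one is meant.

How it is judged:
By the outcome, as a careful person would: the job done as asked, in the order asked, and still so for the second after the job is handed in, while the arm keeps its last pose, push and grip.
It also fails if it takes over 70 s, if anything falls off the work surface, if the arm or the gripper's body presses on something with over 40 N, if the wrist force passes 120 N, or if a joint passes its speed limit or range.

## Robot

A 6-joint arm with a two-finger parallel gripper is mounted at the origin on the work surface. World frame = base frame: x ahead of the robot, y to its left, z up, the work surface at z = 0. Lengths are in m, angles in rad, forces in N, time in s.
With the tool pointing down it reaches from about 0.425 to 0.925 m from the base axis. Payload 12.5 kg.
Tool frame: the origin (TCP) lies at the very end of the fingers, on their centre line; the grasp point (between the pads) lies 19 mm behind it; z points along the fingers, x is the direction in which the jaws open and shut, and the axes are right-handed (so a half turn about z gives the same grasp; the last joint's range is limited). The gripper opens to 85 mm and grips with 20 to 120 N. Pads are 22 mm wide; open, the fingers measure 114 mm over their backs; the gripper's body (76 mm by 85 mm) begins 54 mm behind the grasp point. The pads swing forward as they close: fully open they stand 13 mm farther back than shut.
Start: joints at [1.155, 0.491, 1.559, -0, 1.092, -0.106], TCP at [0.191, 0.595, 0.231] pointing down, gripper open.
Joint ranges: [-3.1, 3.1], [-0.84, 2.19], [0.05, 2.79], [-1.13, 4.28], [0.06, 2.93], [-2.69, 2.69]. Speed limits (rad/s): [2.22, 2.22, 2.79, 3.14, 3.14, 3.14].

## Interface

Orientations are given as a rotation vector (axis times angle).
In Python, from station import sense, optics, order gives the robot as it stands.
- The arm moves only by the tool arm_command, never from a script. Its arguments are lists of equal length, an entry for each row: "travel": the shift along the tool's x, y, z in cm, a list of three; "rot": the turn, a rotation vector about the tool's x, y, z in rad, a list of three; "hand": the opening, from 0 (shut) to 1 (fully open). A call has 1 to 10 rows; each row is the pose to reach, as a shift and turn from the pose measured when the call began, along the tool's axes at that moment; what a row does not reach only later rows make up. A row lasts 1/10 s, in which the tool goes at most 50 mm and 8.59 degrees, less where a joint would pass 70% of its speed; a pose out of reach is approached as far as the arm can. A call with a gripper value outside its range is refused whole. The fingers move at their own pace and stop on an object; the grip force is fixed at half the most. Time passes only in rows, so rows that repeat a pose let the fingers close. It gives the time, the measured TCP pose, the force and the opening at its end, in the units of the state.
- sense(): the state, without advancing time (a new reading comes with each control period).
- optics.camera(name): name is "scene" or "top"; returns a dict with "frame" (480x640x3 uint8, blue, green, red), "fx", "fy", "cx", "cy" (pixels), "xyz" and "attitude" of the camera in the world. Camera axes: x right, y up, looking along -z (the intrinsics and any distortion apply to the point x, -y, -z); pixel columns grow to the right and rows downward; lengths in m; the calibration is good to about 2 mm. A picture is of the moment at which its call begins. There is no depth.
- order.close_job(): hands the job in, once; it reports no verdict.
The state is a dict: "time_s": time; "joint_positions": joint angles; "joint_vel": joint speeds; "joint_efforts": joint torques, N m; "tcp_pos": TCP position; "tool_rot": TCP orientation; "force": force on the tool from outside, world axes, zero at the start; "moment": the same for the moment, N m; "grip_width": opening from 0.0 (shut) to 1.0 (fully open).
Only numpy, scipy, OpenCV 4.12 (cv2) and the standard library are available. Lean on these libraries where they do the work, as an engineer would, in place of code of your own. Each camera call takes 0.05 s, during which the arm holds its last target. There are 200 camera calls.

## Working session

There is one attempt and no reset: what is moved stays moved. The work goes in short steps, Python scripts to look and compute and a tool call to move; the robot and the scene stay as the last step left them, time stands still between calls to the robot, and variables do not carry over. Pictures are saved under pics/ and viewed, about 8 in all and at most 12, crops included, and the job is handed in when it is done.

Besides the shell and the picture viewer there is one more tool, called after "Emit:" in YAML: its name, and indented under it one key for each argument. arm_command: Moves the arm, as the interface text tells. Its arguments: {"type":"object","properties":{"travel":{"type":"array","items":{"type":"array","items":{"type":"number"}}},"rot":{"type":"array","items":{"type":"array","items":{"type":"number"}}},"hand":{"type":"array","items":{"type":"number"}}},"required":["travel","rot","hand"]}

```bash
ls; mkdir -p pics; python3 - <<'E'
from station import sense, optics
import cv2
s=sense();print({k:s[k] for k in('time_s','tcp_pos','tool_rot','grip_width','force')})
for n in('scene','top'):
    c=optics.camera(n);cv2.imwrite(f'pics/{n}0.png',c['frame']);print(n,{k:v for k,v in c.items() if k!='frame'})
E
```

```text
pics
{'time_s': 0.0, 'tcp_pos': array([0.19040939, 0.5950271 , 0.23072991]), 'tool_rot': array([ 2.53708365e+00,  1.85178525e+00, -1.58501338e-03]), 'grip_width': 1.001496909736752, 'force': array([ 0.07002406, -0.40360208,  0.51424261])}
scene {'fx': 452.99853721659923, 'fy': 452.99853721659923, 'cx': 317.42603096805647, 'cy': 234.50282689425185, 'xyz': array([ 1.24604661, -0.13230637,  0.69985612]), 'attitude': array([0.65710493, 0.63481762, 1.39146231])}
top {'fx': 469.1194391252968, 'fy': 469.1194391252968, 'cx': 318.078724074361, 'cy': 233.74042216884192, 'xyz': array([ 0.430646  , -0.07938757,  1.02184759]), 'attitude': array([ 0.08081068, -0.07006562, -1.55167681])}
```

View pics/scene0.png

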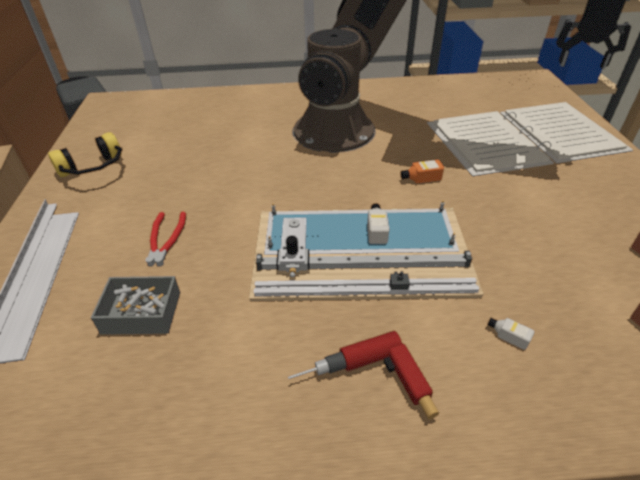

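View pics/top0.png

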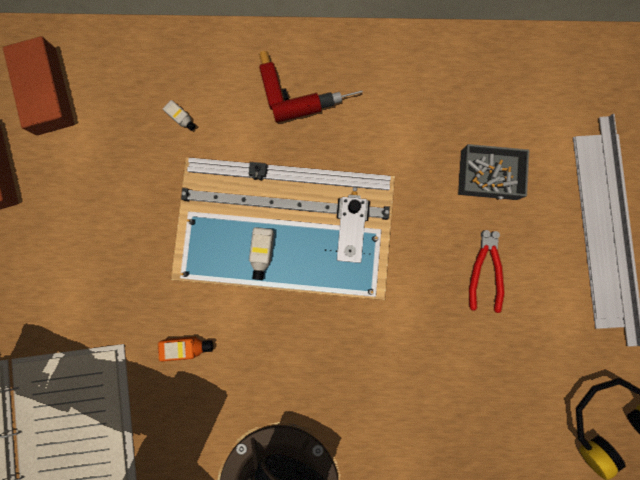

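Both views show the jig. There are three bottles in the top view: white on the sheet at (261,253), orange at (180,348), and a small white one at (180,115). The one on the sheet is meant because it is white, the larger of the two whites, and lying on the sheet. I'll confirm it in an enlarged crop.

```bash
cat > h.py <<'E'
import numpy as np, cv2
from station import sense, optics
def ray(c,px):
    R=cv2.Rodrigues(np.array(c['attitude'],float))[0]
    d=np.array([(px[0]-c['cx'])/c['fx'],-(px[1]-c['cy'])/c['fy'],-1.])
    return np.array(c['xyz']),R@d
def onz(c,px,z):
    o,d=ray(c,px);return o+d*(z-o[2])/d[2]
def proj(c,P):
    R=cv2.Rodrigues(np.array(c['attitude'],float))[0]
    q=R.T@(np.array(P)-c['xyz']);return np.array([c['cx']+c['fx']*q[0]/-q[2],c['cy']-c['fy']*q[1]/-q[2]])
E
python3 - <<'E'
from h import *
c=optics.camera('top');f=c['frame']
a=cv2.resize(f[150:305,165:400],None,fx=3.4,fy=3.4,interpolation=cv2.INTER_CUBIC);cv2.imwrite('pics/topc.png',a)
hsv=cv2.cvtColor(f,cv2.COLOR_BGR2HSV)
m=cv2.inRange(hsv,(90,60,60),(115,255,255));m[:150]=0;m[310:]=0;m[:,:170]=0;m[:,400:]=0
m=cv2.morphologyEx(m,cv2.MORPH_CLOSE,np.ones((5,5)))
k=max(cv2.findContours(m,0,2)[0],key=cv2.contourArea);print('sheet',cv2.minAreaRect(k),cv2.boundingRect(k))
s=optics.camera('scene')['frame']
cv2.imwrite('pics/scc.png',cv2.resize(s[195:305,245:485],None,fx=3.3,fy=3.3,interpolation=cv2.INTER_CUBIC))
E
```

```text
sheet ((280.5596618652344, 253.46788024902344), (185.55348205566406, 57.367923736572266), 5.389311790466309) (186, 217, 189, 74)
```

View pics/topc.png

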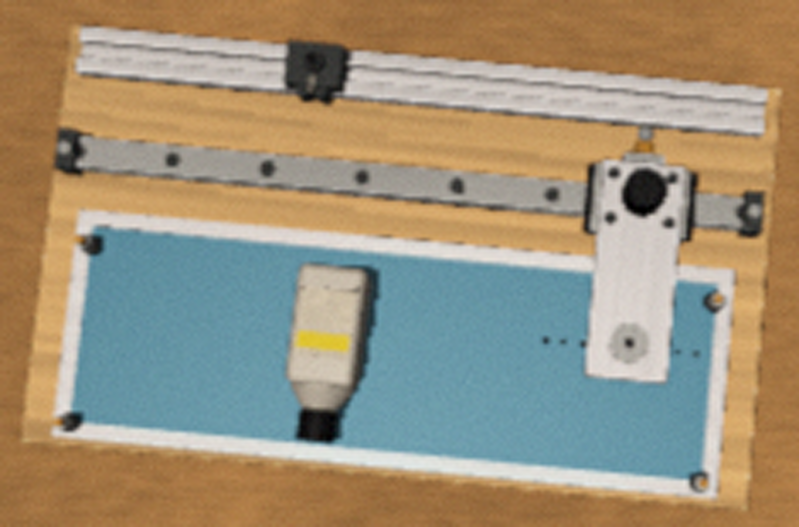

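View pics/scc.png

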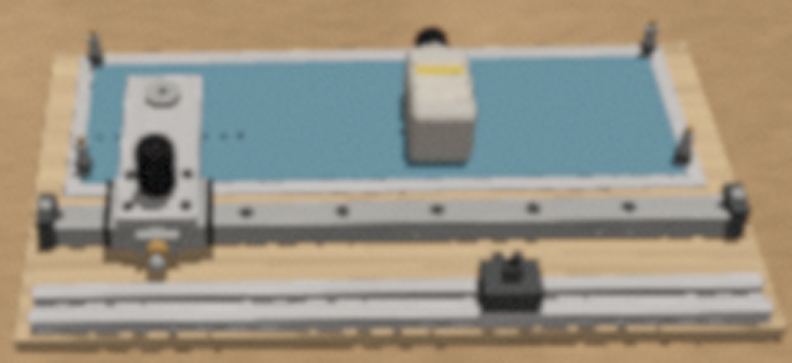

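The crop at top (261,253) confirms the larger white bottle on the sheet, with its cap towards the robot. The notch is between two tooth tips at crop (317,98), and the knob is at (644,192). Next I convert these to world positions.

```bash
python3 - <<'E'
from h import *
t=optics.camera('top');s=optics.camera('scene')
T=lambda x,y,z:onz(t,(165+x/3.4-.35,150+y/3.4-.35),z)
S=lambda x,y,z:onz(s,(245+x/3.3-.35,195+y/3.3-.35),z)
np.set_printoptions(precision=4,suppress=True)
cor=np.array([T(73,27,.012),T(780,90,.012),T(745,508,.012),T(22,440,.012)])
loc=np.array([[.13,.23],[.13,-.23],[-.14,-.23],[-.14,.23]])
fa=np.array([T(92,240,.046),T(715,297,.046),T(70,419,.046),T(700,480,.046)])
fl=np.array([[-.012,.198],[-.012,-.198],[-.125,.198],[-.125,-.198]])
def fit(w,l):
    w=w[:,:2];wc,lc=w.mean(0),l.mean(0);a=w-wc;b=l-lc
    th=np.arctan2((b[:,0]*a[:,1]-b[:,1]*a[:,0]).sum(),(a*b).sum())
    R=np.array([[np.cos(th),-np.sin(th)],[np.sin(th),np.cos(th)]]);o=wc-R@lc
    print('jig',o,th,'res',np.abs(w-o-l@R.T).max());return o,R
o,R=fit(cor,loc);fit(fa,fl);o,R=fit(np.r_[cor,fa],np.r_[loc,fl])
J=lambda p:R.T@(p[:2]-o)
for n,p in dict(knobT=T(644,190,.09),knobS=S(156,146,.09),bushT=T(629,343,.055),bushS=S(162,91,.055),notchT=T(317,98,.041),blockT=T(318,68,.042),blockS=S(512,268,.042),baseT=T(333,266,.0556),capT=T(317,440,.0346),baseS=S(438,130,.0346),
  bscorL=S(408,122,.0556),bscorR=S(472,122,.0556),board_ycen=T(47,235,.012)).items():print(n,p,'jig',J(p))
print(cv2.Rodrigues(sense()['tool_rot'])[0])
E
```

```text
jig [0.5461 0.0032] -0.0751410037942703 res 0.0016233365390313226
jig [0.5472 0.0007] -0.07601278739465206 res 0.0052063886164187
jig [0.5466 0.002 ] -0.07479103423706435 res 0.0064333945822246386
knobT [ 0.5787 -0.1433  0.09  ] jig [ 0.0428 -0.1425]
knobS [ 0.5805 -0.1435  0.09  ] jig [ 0.0446 -0.1425]
bushT [ 0.4903 -0.1376  0.055 ] jig [-0.0457 -0.1435]
bushS [ 0.4887 -0.1382  0.055 ] jig [-0.0473 -0.1442]
notchT [0.6411 0.0583 0.041 ] jig [0.09   0.0632]
blockT [0.66   0.0581 0.042 ] jig [0.1088 0.0644]
blockS [0.6556 0.0625 0.042 ] jig [0.1041 0.0685]
baseT [0.5341 0.0433 0.0556] jig [-0.0156  0.0403]
capT [0.4283 0.0527 0.0346] jig [-0.1218  0.0417]
baseS [0.5226 0.0422 0.0346] jig [-0.027   0.0383]
bscorL [0.5359 0.0189 0.0556] jig [-0.012  0.016]
bscorR [0.5399 0.0598 0.0556] jig [-0.011   0.0571]
board_ycen [0.5555 0.2324 0.012 ] jig [-0.0084  0.2304]
[[ 0.3048  0.9524 -0.0001]
 [ 0.9524 -0.3048 -0.0003]
 [-0.0003 -0.     -1.    ]]
```

```bash
cat >> h.py <<'E'
from scipy.spatial.transform import Rotation as Ro
def rot(phi,a):
    "jaws across heading phi, tool tilted a from straight down toward heading"
    h=np.array([np.cos(phi),np.sin(phi),0]);z=np.sin(a)*h-np.cos(a)*np.array([0,0,1]);x=np.array([-h[1],h[0],0])
    return np.c_[x,np.cross(z,x),z]
def go(p,R,grasp=True,back=0):
    "numbers for a move to grasp point p (or TCP)"
    s=sense();R0=cv2.Rodrigues(s['tool_rot'])[0];p=np.array(p)+R[:,2]*((.019 if grasp else 0)-back)
    r=Ro.from_matrix(R0.T@R).as_rotvec()
    print('travel',np.round(R0.T@(p-s['tcp_pos'])*100,2),'rot',np.round(r,3),'norm',round(np.linalg.norm(r),2))
E
python3 - <<'E'
from h import *
go([.49,.046,.046],rot(-.1,np.radians(40)),back=.13)
go([.49,.046,.046],rot(-.1,0),back=.13)
E
```

```text
travel [-44.66  38.29  10.02] rot [-0.696  0.073 -0.201] norm 0.73
travel [-43.18  45.27   7.42] rot [-0.    0.   -0.21] norm 0.21
```

Emit:
arm_command:
  travel:
    - [-10,20,0]
    - [-20,32,0]
    - [-30,40,1]
    - [-38,45,2]
    - [-43.2,45.3,3]
    - [-43.2,45.3,3]
    - [-43.2,45.3,3]
    - [-43.2,45.3,3]
    - [-43.2,45.3,3]
    - [-43.2,45.3,3]
  rot:
    - [0,0,-0.05]
    - [0,0,-0.1]
    - [0,0,-0.21]
    - [0,0,-0.21]
    - [0,0,-0.21]
    - [0,0,-0.21]
    - [0,0,-0.21]
    - [0,0,-0.21]
    - [0,0,-0.21]
    - [0,0,-0.21]
  hand: [1,1,1,1,1,1,1,1,1,1]

```text
time_s: 1.3
tcp_pos: [0.436, 0.1627, 0.2095]
tool_rot: [2.329, 2.108, 0.0]
force: [1.0, 0.2, -0.8]
grip_width: 0.999
```

```bash
python3 - <<'E'
from h import *
s=sense();print(s['joint_positions'],s['tcp_pos'])
go([.49,.046,.046],rot(-.1,np.radians(40)),back=.13)
E
```

```text
[ 2.15152078e-01  2.93672110e-01  1.96314424e+00 -3.10303103e-04
  8.84337920e-01 -1.25579229e+00] [0.43601289 0.16267644 0.20947482]
travel [-11.07  -0.61   7.85] rot [-0.698 -0.     0.   ] norm 0.7
```

Emit:
arm_command:
  travel:
    - [-3,0,0]
    - [-7,-0.3,1]
    - [-11.1,-0.6,2]
    - [-11.1,-0.6,4]
    - [-11.1,-0.6,5]
    - [-11.1,-0.6,6]
    - [-11.1,-0.6,7]
    - [-11.1,-0.6,7.8]
    - [-11.1,-0.6,7.8]
    - [-11.1,-0.6,7.8]
  rot:
    - [-0.1,0,0]
    - [-0.2,0,0]
    - [-0.3,0,0]
    - [-0.4,0,0]
    - [-0.5,0,0]
    - [-0.6,0,0]
    - [-0.7,0,0]
    - [-0.7,0,0]
    - [-0.7,0,0]
    - [-0.7,0,0]
  hand: [1,1,1,1,1,1,1,1,1,1]

```text
time_s: 2.3
tcp_pos: [0.4277, 0.0526, 0.2246]
tool_rot: [1.938, 1.752, 0.58]
force: [0.2, -0.4, -0.7]
grip_width: 1.002
```

```bash
python3 - <<'E'
from h import *
s=sense();print(s['joint_positions'],s['tcp_pos']);print(cv2.Rodrigues(s['tool_rot'])[0])
go([.49,.046,.046],rot(-.1,np.radians(40)),back=.13)
E
```

```text
[ 0.00417945  0.09992645  2.38001479 -1.13241348  0.06542592 -0.35371363] [0.42772207 0.05258104 0.22455293]
[[ 0.099576    0.80016773  0.59145264]
 [ 0.99502529 -0.08189556 -0.0567255 ]
 [ 0.00304744  0.59415884 -0.80434196]]
travel [-0.06 -6.26  7.  ] rot [-0.062 -0.003 -0.002] norm 0.06
```

```bash
cat > k.py <<'E'
from h import *
from scipy.optimize import least_squares
D=[([1.155,.491,1.559,0,1.092,-.106],[.19041,.59503,.23073],[2.53708,1.85178,-.0016]),
([.215152,.293672,1.963144,-.00031,.884338,-1.255792],[.436013,.162676,.209475],[2.329,2.108,0]),
([.00417945,.09992645,2.38001479,-1.13241348,.06542592,-.35371363],[.42772207,.05258104,.22455293],[1.938,1.752,.58])]
def W(p,q):
    r0,z0,L1,L2,L3,e,d=p;u=q[1]+q[2]
    r=r0+L1*np.sin(q[1])+L2*np.sin(u)-L3*np.cos(u);z=z0+L1*np.cos(q[1])+L2*np.cos(u)+L3*np.sin(u)
    c,s=np.cos(q[0]),np.sin(q[0]);return np.array([r*c-e*s,r*s+e*c,z])
f=lambda p:np.concatenate([W(p,q)-(np.array(t)-p[6]*cv2.Rodrigues(np.array(v))[0][:,2]) for q,t,v in D])
if __name__=='__main__':
    r=least_squares(f,[0,.18,.45,.4,0,.05,.25]);print(r.x,abs(r.fun).max())
E
python3 k.py; python3 - <<'E'
from h import *
go([.479,.047,.046],rot(-.1,np.radians(15)),back=.10)
E
```

```text
[-0.00167668  0.18651921  0.59237024  0.40796237 -0.03921759  0.06595483
  0.25527695] 0.00019349420569075848
travel [-0.07 -3.5   9.89] rot [ 0.374 -0.003 -0.001] norm 0.37
```

```bash
python3 - <<'E'
from k import *
p=least_squares(f,[0,.18,.45,.4,0,.05,.25]).x
def ik(g,phi,a):
    R=rot(phi,a);w=np.array(g)+R[:,2]*(.019-p[6])
    best=None
    for j3 in(2.,1.2):
        s=least_squares(lambda q:W(p,q)-w,[np.arctan2(g[1],g[0]),.4,j3]);q=s.x
        u=q[1]+q[2];fd=np.array([np.sin(u)*np.cos(q[0]),np.sin(u)*np.sin(q[0]),np.cos(u)])
        print('a%d'%np.degrees(a),'err%.4f'%np.linalg.norm(s.fun),q.round(3),'j5 mag',np.arccos(fd@R[:,2]).round(2),'in-plane',round(np.pi-a-u,2),'wrist z',w[2].round(3))
        if s.cost<1e-8:break
for a in(0,10,15,20,30):ik([.479,.047,.046],-.1,np.radians(a))
print('final')
for a in(10,15,20,30):
  for phi in(.1,.35): ik([.549,.313,.06],phi,np.radians(a-90))
  ik([.47,.31,.06],.4,np.radians(a-90))
E
```

```text
a0 err0.0000 [-0.04   0.618  2.092] j5 mag 0.43 in-plane 0.43 wrist z 0.282
a10 err0.0000 [-0.034  0.6    2.191] j5 mag 0.18 in-plane 0.18 wrist z 0.279
a14 err0.0000 [-0.031  0.6    2.241] j5 mag 0.04 in-plane 0.04 wrist z 0.274
a20 err0.0000 [-0.027  0.606  2.29 ] j5 mag 0.11 in-plane -0.1 wrist z 0.268
a29 err0.0000 [-0.02   0.644  2.386] j5 mag 0.41 in-plane -0.41 wrist z 0.251
final
a-80 err0.0000 [0.329 1.223 1.03 ] j5 mag 2.26 in-plane 2.29 wrist z 0.101
a-80 err0.0000 [0.396 1.24  0.98 ] j5 mag 2.32 in-plane 2.32 wrist z 0.101
a-80 err0.0000 [0.446 1.155 1.235] j5 mag 2.15 in-plane 2.15 wrist z 0.101
a-75 err0.0000 [0.33  1.191 1.053] j5 mag 2.18 in-plane 2.21 wrist z 0.121
a-75 err0.0000 [0.397 1.208 1.005] j5 mag 2.24 in-plane 2.24 wrist z 0.121
a-75 err0.0000 [0.447 1.123 1.256] j5 mag 2.07 in-plane 2.07 wrist z 0.121
a-70 err0.0000 [0.332 1.158 1.08 ] j5 mag 2.1 in-plane 2.13 wrist z 0.141
a-70 err0.0000 [0.397 1.174 1.034] j5 mag 2.15 in-plane 2.15 wrist z 0.141
a-70 err0.0000 [0.447 1.09  1.281] j5 mag 1.99 in-plane 1.99 wrist z 0.141
a-59 err0.0000 [0.337 1.09  1.145] j5 mag 1.93 in-plane 1.95 wrist z 0.178
a-59 err0.0000 [0.398 1.105 1.104] j5 mag 1.98 in-plane 1.98 wrist z 0.178
a-59 err0.0000 [0.448 1.021 1.341] j5 mag 1.83 in-plane 1.83 wrist z 0.178
```

```bash
python3 - <<'E'
from h import *
go([.477,.0475,.040],rot(-.105,.14),back=.10)
E
```

```text
travel [-0.04 -3.12 10.66] rot [ 0.496 -0.005  0.004] norm 0.5
```

Emit:
arm_command:
  travel:
    - [0,-1,0]
    - [0,-2,0]
    - [0,-3.1,1]
    - [0,-3.1,2]
    - [0,-3.1,4]
    - [0,-3.1,7]
    - [0,-3.1,9]
    - [0,-3.1,10.6]
    - [0,-3.1,10.6]
    - [0,-3.1,10.6]
  rot:
    - [0.15,0,0]
    - [0.3,0,0]
    - [0.45,0,0]
    - [0.496,-0.005,0]
    - [0.496,-0.005,0]
    - [0.496,-0.005,0]
    - [0.496,-0.005,0]
    - [0.496,-0.005,0]
    - [0.496,-0.005,0]
    - [0.496,-0.005,0]
  hand: [1,1,1,1,1,1,1,1,1,1]

```text
time_s: 3.3
tcp_pos: [0.4652, 0.0491, 0.1208]
tool_rot: [2.25, 2.036, 0.139]
force: [0.3, -0.3, 0.0]
grip_width: 1.003
```

```bash
python3 - <<'E'
from h import *
s=sense();print(s['joint_positions'],s['tcp_pos'])
go([.477,.0475,.040],rot(-.105,.14),back=.10)
go([.477,.0475,.040],rot(-.105,.14))
E
```

```text
[-0.02979234  0.40365224  2.13431726 -0.02606633  0.46526785 -1.47849529] [0.4651913  0.04908047 0.12076643]
travel [-0.03  0.05  0.06] rot [-0.001  0.001  0.005] norm 0.01
travel [-0.02  0.06 10.06] rot [-0.001  0.001  0.005] norm 0.01
```

Emit:
arm_command:
  travel:
    - [0,0,3]
    - [0,0,6]
    - [0,0.05,8]
    - [0,0.05,9]
    - [0,0.05,10]
    - [0,0.05,10]
    - [0,0.05,10]
    - [0,0.05,10]
  rot:
    - [0,0,0]
    - [0,0,0]
    - [0,0,0]
    - [0,0,0]
    - [0,0,0]
    - [0,0,0]
    - [0,0,0]
    - [0,0,0]
  hand: [1,1,1,1,1,1,1,1]

```text
time_s: 4.1
tcp_pos: [0.4797, 0.0474, 0.0226]
tool_rot: [2.249, 2.035, 0.141]
force: [0.2, 0.6, 0.0]
grip_width: 0.999
```

```bash
python3 - <<'E'
from h import *
s=sense();print(s['joint_positions'],s['tcp_pos'],s['force'])
f=optics.camera('scene')['frame'];cv2.imwrite('pics/a1.png',cv2.resize(f[130:310,230:490],None,fx=3,fy=3))
E
```

```text
[-0.03248822  0.61641763  2.16851966 -0.05265718  0.217188   -1.45322298] [0.47969066 0.04744912 0.02262307] [0.20977297 0.61774012 0.02185748]
```

View pics/a1.png

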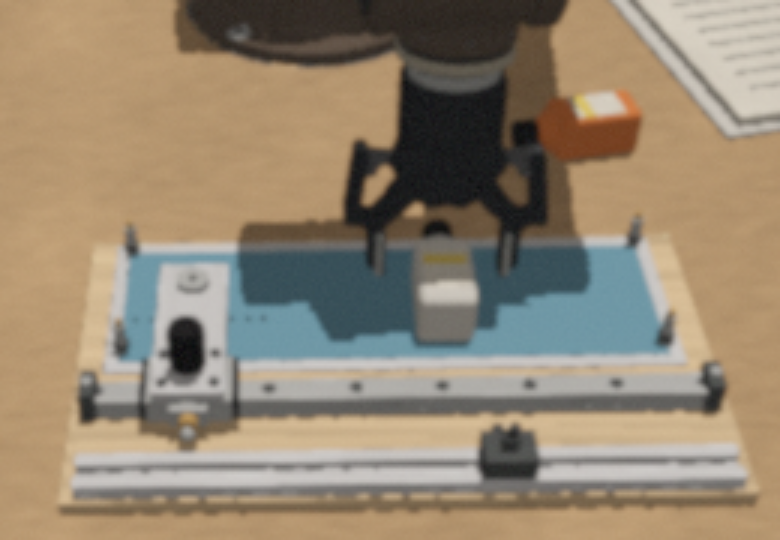

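The fingers (378 and 508 px) straddle the bottle body (about 445 px), so I close.

Emit:
arm_command:
  travel:
    - [0,0,0]
    - [0,0,0]
    - [0,0,0]
    - [0,0,0]
    - [0,0,0]
    - [0,0,0]
    - [0,0,0]
    - [0,0,0]
    - [0,0,0]
    - [0,0,0]
  rot:
    - [0,0,0]
    - [0,0,0]
    - [0,0,0]
    - [0,0,0]
    - [0,0,0]
    - [0,0,0]
    - [0,0,0]
    - [0,0,0]
    - [0,0,0]
    - [0,0,0]
  hand: [0,0,0,0,0,0,0,0,0,0]

```text
time_s: 5.15
tcp_pos: [0.4797, 0.0475, 0.023]
tool_rot: [2.248, 2.035, 0.141]
force: [-1.6, 0.6, 7.2]
grip_width: 0.483
```

```bash
python3 - <<'E'
from h import *
s=sense();print(s['tcp_pos'],s['force'],s['grip_width'])
go([.485,.3,.20],rot(.1,-.2))
E
```

```text
[0.47973706 0.04748867 0.02299661] [-1.63377229  0.57514105  7.212918  ] 0.4831018980009045
travel [ 25.07  -0.1  -16.06] rot [ 0.339 -0.004 -0.2  ] norm 0.39
```

Emit:
arm_command:
  travel:
    - [0,0,-2]
    - [0,0,-5]
    - [0,0,-9]
    - [0,0,-13]
    - [3,0,-16]
    - [7,0,-16]
    - [12,0,-16]
    - [17,0,-16]
    - [22,0,-16]
    - [25,0,-16]
  rot:
    - [0,0,0]
    - [0,0,0]
    - [0,0,0]
    - [0,0,0]
    - [0.1,0,0]
    - [0.2,0,-0.1]
    - [0.3,0,-0.2]
    - [0.34,0,-0.2]
    - [0.34,0,-0.2]
    - [0.34,0,-0.2]
  hand: [0,0,0,0,0,0,0,0,0,0]

```text
time_s: 6.15
tcp_pos: [0.482, 0.3019, 0.1803]
tool_rot: [-2.008, -2.223, 0.22]
force: [0.6, -1.1, -1.1]
grip_width: 0.483
```

```bash
python3 - <<'E'
from h import *
s=sense();print(s['joint_positions'],s['tcp_pos'],s['force'],s['grip_width'])
go([.485,.3,.20],rot(.15,-.6))
go([.485,.315,.16],rot(.25,-1.43))
E
```

```text
[ 0.41383586  0.53472895  1.64747849  0.07150177  1.15041788 -1.29385595] [0.48203078 0.30186236 0.18030098] [ 0.58390574 -1.11789535 -1.07557271] 0.4834806171376012
travel [-0.27 -0.86 -0.24] rot [ 0.399 -0.023 -0.044] norm 0.4
travel [ 0.99 -0.94  2.54] rot [ 1.227 -0.119 -0.106] norm 1.24
```

Emit:
arm_command:
  travel:
    - [0.1,-0.1,0.2]
    - [0.2,-0.2,0.5]
    - [0.3,-0.3,0.8]
    - [0.4,-0.4,1.1]
    - [0.5,-0.5,1.4]
    - [0.6,-0.6,1.7]
    - [0.8,-0.8,2.1]
    - [0.9,-0.9,2.4]
    - [1,-0.9,2.5]
    - [1,-0.9,2.5]
  rot:
    - [0.13,-0.01,-0.01]
    - [0.26,-0.02,-0.02]
    - [0.39,-0.04,-0.03]
    - [0.52,-0.05,-0.04]
    - [0.65,-0.06,-0.06]
    - [0.78,-0.07,-0.07]
    - [0.91,-0.09,-0.08]
    - [1.04,-0.1,-0.09]
    - [1.17,-0.11,-0.1]
    - [1.227,-0.119,-0.106]
  hand: [0,0,0,0,0,0,0,0,0,0]

```text
time_s: 7.15
tcp_pos: [0.467, 0.3104, 0.1555]
tool_rot: [-1.165, -1.501, 1.314]
force: [0.1, 0.0, -1.4]
grip_width: 0.481
```

```bash
python3 - <<'E'
from h import *
s=sense();print(s['joint_positions'],s['tcp_pos'],s['force'],s['grip_width'])
go([.485,.315,.16],rot(.25,-1.431))
for z in (.10,.075,.06):go([.485,.315,z],rot(.25,-1.431))
f=optics.camera('scene')['frame'];cv2.imwrite('pics/a2.png',cv2.resize(f[60:360,280:640],None,fx=2,fy=2))
E
```

```text
[ 0.40065234  1.05909482  1.2015402   0.2010669   2.30742248 -1.41442562] [0.46703937 0.31038836 0.1554545 ] [ 0.06936079  0.00294997 -1.38626023] 0.48071098986915234
travel [ 0.   -0.19  0.  ] rot [-0.007  0.001 -0.   ] norm 0.01
travel [0.   5.76 0.8 ] rot [-0.007  0.001 -0.   ] norm 0.01
travel [0.01 8.23 1.13] rot [-0.007  0.001 -0.   ] norm 0.01
travel [0.01 9.72 1.32] rot [-0.007  0.001 -0.   ] norm 0.01
```

View pics/a2.png

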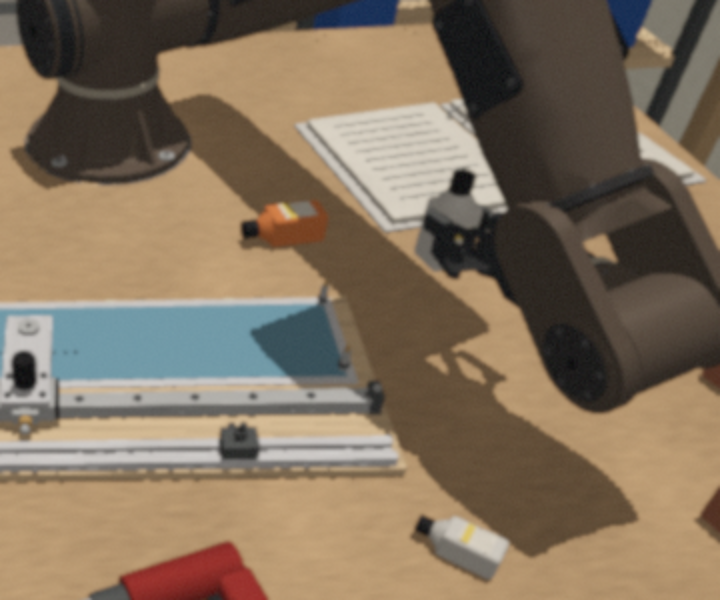

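```bash
python3 - <<'E'
from h import *
t=optics.camera('top');f=cv2.imread('pics/top0.png')
h=cv2.cvtColor(f,cv2.COLOR_BGR2HSV)
m=cv2.inRange(h,(0,110,50),(9,255,220));m[230:]=0;m[:,130:]=0
m=cv2.morphologyEx(m,cv2.MORPH_OPEN,np.ones((5,5)))
for k in cv2.findContours(m,0,2)[0]:
    if cv2.contourArea(k)>80:
        a=cv2.approxPolyDP(k,4,True)[:,0];print([tuple(np.r_[p,onz(t,p,.0)[:2].round(2)]) for p in a])
print('small',onz(t,(180,115),.015),'orange',onz(t,(180,348),.02))
s=sense();R=cv2.Rodrigues(s['tool_rot'])[0];print('wrist',s['tcp_pos']-R[:,2]*.255)
E
```

```text
[(np.float64(42.0), np.float64(37.0), np.float64(0.97), np.float64(0.57)), (np.float64(4.0), np.float64(47.0), np.float64(0.95), np.float64(0.65)), (np.float64(20.0), np.float64(120.0), np.float64(0.77), np.float64(0.6)), (np.float64(26.0), np.float64(121.0), np.float64(0.77), np.float64(0.59)), (np.float64(22.0), np.float64(126.0), np.float64(0.76), np.float64(0.6)), (np.float64(53.0), np.float64(121.0), np.float64(0.77), np.float64(0.53)), (np.float64(60.0), np.float64(114.0), np.float64(0.79), np.float64(0.51)), (np.float64(49.0), np.float64(63.0), np.float64(0.91), np.float64(0.55)), (np.float64(41.0), np.float64(61.0), np.float64(0.91), np.float64(0.57)), (np.float64(42.0), np.float64(55.0), np.float64(0.93), np.float64(0.57)), (np.float64(47.0), np.float64(60.0), np.float64(0.92), np.float64(0.55))]
small [0.78659472 0.23890179 0.015     ] orange [0.28126167 0.2139118  0.02      ]
wrist [0.71160671 0.3731876  0.19006682]
```

Emit:
arm_command:
  travel:
    - [0,1,0.1]
    - [0,2,0.3]
    - [0,3.5,0.5]
    - [0,5,0.7]
    - [0,6.5,0.9]
    - [0,7.3,1]
    - [0,7.8,1.07]
    - [0,8.2,1.13]
    - [0,8.2,1.13]
  rot:
    - [0,0,0]
    - [-0.007,0,0]
    - [-0.007,0,0]
    - [-0.007,0,0]
    - [-0.007,0,0]
    - [-0.007,0,0]
    - [-0.007,0,0]
    - [-0.007,0,0]
    - [-0.007,0,0]
  hand: [0,0,0,0,0,0,0,0,0]

```text
time_s: 8.15
tcp_pos: [0.4668, 0.3104, 0.0724]
tool_rot: [-1.172, -1.509, 1.308]
force: [-0.3, 0.2, -1.4]
grip_width: 0.483
```

```bash
python3 - <<'E'
from h import *
s=sense();print(s['joint_positions'],s['tcp_pos'],s['force'],s['grip_width'])
for z in (.075,.06):go([.485,.315,z],rot(.25,-1.431))
for n,b in(('scene',(180,300,480,600)),('top',(230,310,80,200))):
    f=optics.camera(n)['frame'];cv2.imwrite(f'pics/a3{n}.png',cv2.resize(f[b[0]:b[1],b[2]:b[3]],None,fx=5,fy=5))
f=optics.camera('scene')['frame'];cv2.imwrite('pics/a3.png',cv2.resize(f[110:260,440:640],None,fx=4,fy=4,interpolation=cv2.INTER_CUBIC))
E
```

```text
[ 0.40088262  1.16447059  1.1869455   0.18502943  2.2079619  -1.43764506] [0.46682043 0.31041682 0.07236596] [-0.28829225  0.18517678 -1.40390735] 0.4827193933116848
travel [-0.01  0.    0.01] rot [ 0.003  0.001 -0.001] norm 0.0
travel [-0.    1.49  0.22] rot [ 0.003  0.001 -0.001] norm 0.0
```

View pics/a3.png

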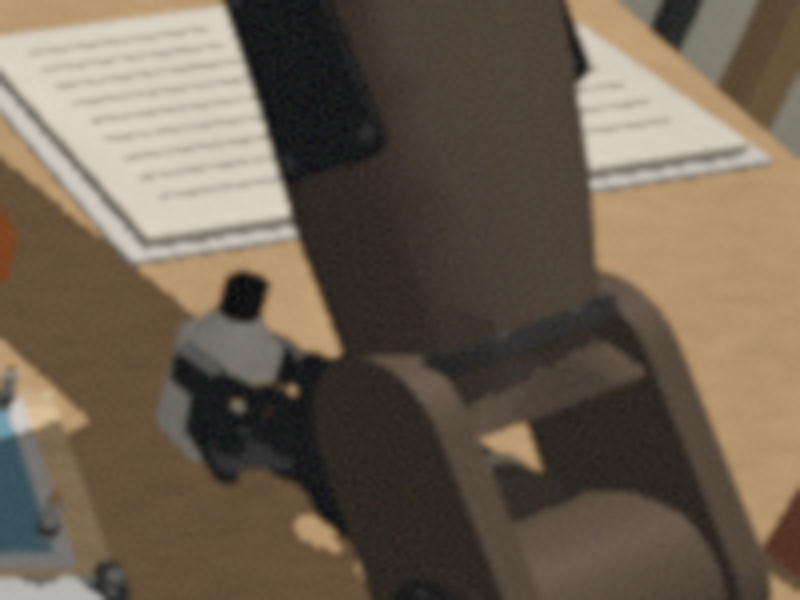

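Emit:
arm_command:
  travel:
    - [0,0.4,0.06]
    - [0,0.8,0.12]
    - [0,1.1,0.16]
    - [0,1.2,0.17]
    - [0,1.2,0.17]
  rot:
    - [0,0,0]
    - [0,0,0]
    - [0,0,0]
    - [0,0,0]
    - [0,0,0]
  hand: [0,0,0,0,0]

```text
time_s: 8.8
tcp_pos: [0.467, 0.3105, 0.0607]
tool_rot: [-1.172, -1.51, 1.308]
force: [-0.2, 0.4, -0.9]
grip_width: 0.484
```

Emit:
arm_command:
  travel:
    - [0,0.1,0.01]
    - [0,0.2,0.03]
    - [0,0.2,0.03]
  rot:
    - [0,0,0]
    - [0,0,0]
    - [0,0,0]
  hand: [0,0,0]

```text
time_s: 9.1
tcp_pos: [0.4669, 0.3104, 0.0586]
tool_rot: [-1.172, -1.51, 1.308]
force: [-0.1, 0.6, -1.2]
grip_width: 0.482
```

Emit:
arm_command:
  travel:
    - [0,0.1,0.01]
    - [0,0.2,0.03]
    - [0,0.2,0.03]
  rot:
    - [0,0,0]
    - [0,0,0]
    - [0,0,0]
  hand: [0,0,0]

```text
time_s: 9.4
tcp_pos: [0.4669, 0.3104, 0.0564]
tool_rot: [-1.172, -1.51, 1.308]
force: [-0.3, 0.5, -0.8]
grip_width: 0.483
```

Emit:
arm_command:
  travel:
    - [0,0.1,0.01]
    - [0,0.1,0.01]
    - [0,0.1,0.01]
  rot:
    - [0,0,0]
    - [0,0,0]
    - [0,0,0]
  hand: [0,0,0]

```text
time_s: 9.7
tcp_pos: [0.4669, 0.3104, 0.0554]
tool_rot: [-1.172, -1.51, 1.308]
force: [-0.1, -0.6, -1.1]
grip_width: 0.484
```

Emit:
arm_command:
  travel:
    - [0,0.1,0.01]
    - [0,0.15,0.02]
    - [0,0.15,0.02]
  rot:
    - [0,0,0]
    - [0,0,0]
    - [0,0,0]
  hand: [0,0,0]

```text
time_s: 10.0
tcp_pos: [0.4671, 0.3105, 0.0553]
tool_rot: [-1.171, -1.509, 1.309]
force: [0.3, 0.4, 8.1]
grip_width: 0.479
```

Emit:
arm_command:
  travel:
    - [0,0.1,0.01]
    - [0,0.15,0.02]
    - [0,0.15,0.02]
  rot:
    - [0,0,0]
    - [0,0,0]
    - [0,0,0]
  hand: [0,0,0]

```text
time_s: 10.3
tcp_pos: [0.4671, 0.3105, 0.0553]
tool_rot: [-1.17, -1.507, 1.31]
force: [-1.7, 1.6, 9.8]
grip_width: 0.48
```

Emit:
arm_command:
  travel:
    - [0,0,0]
    - [0,0,0]
    - [0,0,0]
    - [0,0,0]
    - [0,0,0]
    - [0,0,0]
    - [0,0,0]
    - [0,0,0]
  rot:
    - [0,0,0]
    - [0,0,0]
    - [0,0,0]
    - [0,0,0]
    - [0,0,0]
    - [0,0,0]
    - [0,0,0]
    - [0,0,0]
  hand: [0.6,0.7,0.8,0.9,1,1,1,1]

```text
time_s: 11.1
tcp_pos: [0.4672, 0.3105, 0.0553]
tool_rot: [-1.17, -1.507, 1.31]
force: [-0.1, -0.4, -0.1]
grip_width: 0.997
```

Emit:
arm_command:
  travel:
    - [0,-0.1,-1]
    - [0,-0.3,-3]
    - [0,-0.6,-5]
    - [0,-1.5,-8]
    - [0,-3,-10]
    - [0,-6,-11]
    - [0,-10,-11]
    - [0,-14,-11]
    - [0,-16,-11]
    - [0,-16,-11]
  rot:
    - [0,0,0]
    - [0,0,0]
    - [0,0,0]
    - [0,0,0]
    - [0,0,0]
    - [0,0,0]
    - [0,0,0]
    - [0,0,0]
    - [0,0,0]
    - [0,0,0]
  hand: [1,1,1,1,1,1,1,1,1,1]

```text
time_s: 12.1
tcp_pos: [0.551, 0.3322, 0.2321]
tool_rot: [-1.172, -1.512, 1.307]
force: [0.4, 0.1, -0.4]
grip_width: 0.998
```

```bash
python3 - <<'E'
from h import *
s=sense();print(s['joint_positions'],s['tcp_pos'],s['force'],s['grip_width'])
f=optics.camera('scene')['frame'];cv2.imwrite('pics/a4.png',cv2.resize(f[60:360,240:640],None,fx=2,fy=2))
go([.5787,-.1435,.30],rot(-.075,0))
go([.5787,-.1435,.30],rot(-.075+np.pi/2,0))
E
```

```text
[ 0.38658686  1.09618549  0.86390833  0.25786154  2.59114372 -1.33034809] [0.55102413 0.33221002 0.23213279] [ 0.36414183  0.10161029 -0.38722224] 0.9976833157339673
travel [-46.76  -6.35   8.32] rot [-1.415  0.233  0.268] norm 1.46
travel [-46.76  -6.35   8.32] rot [-1.227 -0.88  -1.015] norm 1.82
```

View pics/a4.png

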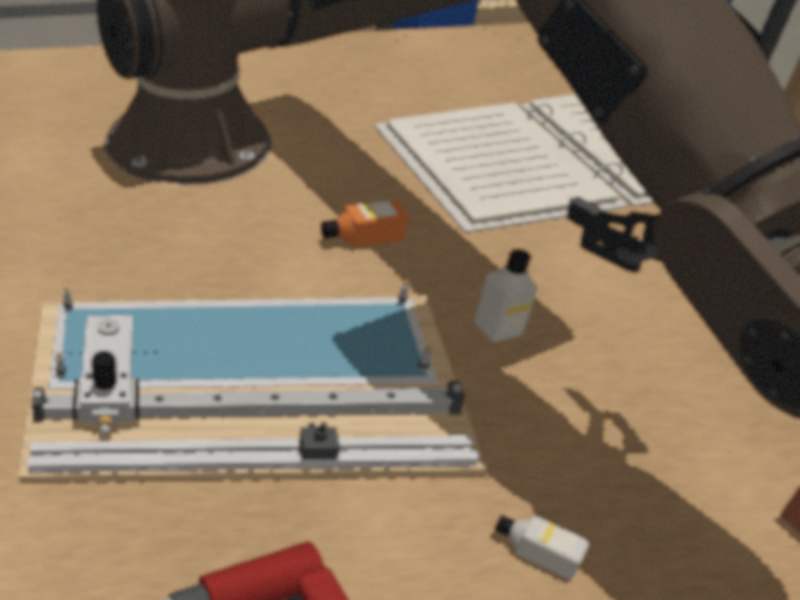

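The bottle stands upright beside the jig at (505,310) in the crop, and the other things are unmoved. Next is the knob.

Emit:
arm_command:
  travel:
    - [0,-2,0]
    - [-2,-5,1]
    - [-6,-6.3,3]
    - [-11,-6.3,5]
    - [-16,-6.3,7]
    - [-21,-6.3,8.3]
    - [-26,-6.3,8.3]
    - [-31,-6.3,8.3]
    - [-36,-6.3,8.3]
    - [-41,-6.3,8.3]
  rot:
    - [-0.14,0.02,0.03]
    - [-0.28,0.05,0.05]
    - [-0.42,0.07,0.08]
    - [-0.56,0.09,0.11]
    - [-0.7,0.12,0.13]
    - [-0.84,0.14,0.16]
    - [-0.98,0.16,0.19]
    - [-1.12,0.18,0.21]
    - [-1.26,0.21,0.24]
    - [-1.415,0.233,0.268]
  hand: [1,1,1,1,1,1,1,1,1,1]

```text
time_s: 13.15
tcp_pos: [0.5628, -0.0812, 0.2795]
tool_rot: [-2.301, -2.136, 0.007]
force: [1.0, -0.1, 0.2]
grip_width: 1.0
```

```bash
python3 - <<'E'
from h import *
s=sense();print(s['joint_positions'],s['tcp_pos'],s['force'],s['grip_width'])
go([.5790,-.1434,.18],rot(-.075,0))
E
```

```text
[-0.25826914  0.36600864  1.6330767  -0.00263538  1.14684092 -1.75377159] [ 0.56282208 -0.08115356  0.27953385] [ 1.0159036  -0.05376949  0.24465737] 0.9998146985113868
travel [-6.07  2.13 11.85] rot [-0.005  0.002  0.001] norm 0.01
```

Emit:
arm_command:
  travel:
    - [-3,1,2]
    - [-5,2,5]
    - [-6.1,2.1,8]
    - [-6.1,2.1,11]
    - [-6.1,2.1,11.8]
    - [-6.1,2.1,11.8]
    - [-6.1,2.1,11.8]
  rot:
    - [-0.005,0,0]
    - [-0.005,0,0]
    - [-0.005,0,0]
    - [-0.005,0,0]
    - [-0.005,0,0]
    - [-0.005,0,0]
    - [-0.005,0,0]
  hand: [1,1,1,1,1,1,1]

```text
time_s: 13.85
tcp_pos: [0.5792, -0.1435, 0.1621]
tool_rot: [2.3, 2.137, -0.001]
force: [0.1, 1.2, 1.1]
grip_width: 0.997
```

```bash
python3 - <<'E'
from h import *
s=sense();print(s['tcp_pos'],s['force'])
go([.5790,-.1434,.080],rot(-.075,0))
f=optics.camera('scene')['frame'];cv2.imwrite('pics/a5.png',cv2.resize(f[150:300,230:430],None,fx=4,fy=4,interpolation=cv2.INTER_CUBIC))
E
```

```text
[ 0.57916963 -0.14354136  0.16211967] [0.05150636 1.19172771 1.14062005]
travel [ 0.03 -0.03 10.11] rot [0.001 0.002 0.001] norm 0.0
```

View pics/a5.png

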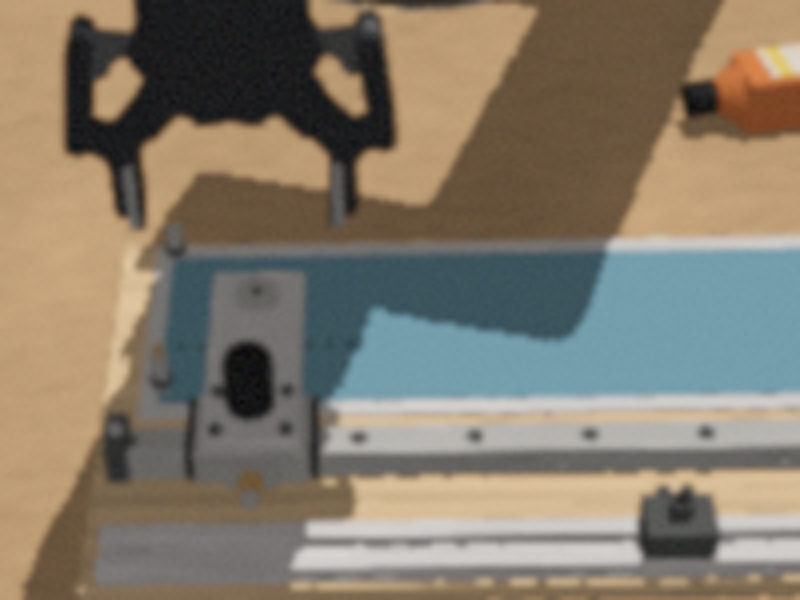

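The fingers are centred above the knob (248,380 in the crop), so I descend and close.

Emit:
arm_command:
  travel:
    - [0,0,3]
    - [0,0,6]
    - [0,0,8]
    - [0,0,9.3]
    - [0,0,10]
    - [0,0,10]
    - [0,0,10]
    - [0,0,10]
  rot:
    - [0,0,0]
    - [0,0,0]
    - [0,0,0]
    - [0,0,0]
    - [0,0,0]
    - [0,0,0]
    - [0,0,0]
    - [0,0,0]
  hand: [1,1,1,1,1,1,1,1]

```text
time_s: 14.7
tcp_pos: [0.5799, -0.1439, 0.0636]
tool_rot: [2.299, 2.135, 0.001]
force: [0.3, -0.3, -0.3]
grip_width: 1.001
```

Emit:
arm_command:
  travel:
    - [0,0,0]
    - [0,0,0]
    - [0,0,0]
    - [0,0,0]
    - [0,0,0]
    - [0,0,0]
    - [0,0,0]
    - [0,0,0]
    - [0,0,0]
    - [0,0,0]
  rot:
    - [0,0,0]
    - [0,0,0]
    - [0,0,0]
    - [0,0,0]
    - [0,0,0]
    - [0,0,0]
    - [0,0,0]
    - [0,0,0]
    - [0,0,0]
    - [0,0,0]
  hand: [0,0,0,0,0,0,0,0,0,0]

```text
time_s: 15.7
tcp_pos: [0.5799, -0.144, 0.064]
tool_rot: [2.298, 2.135, 0.001]
force: [-1.3, -0.4, 5.6]
grip_width: 0.278
```

```bash
python3 - <<'E'
from h import *
s=sense();print(s['joint_positions'],s['tcp_pos'],s['force'],s['moment'],s['grip_width'])
R=cv2.Rodrigues(s['tool_rot'])[0];print(R)
print('rail dir in tool',R.T@np.array([.0751,.9972,0]),'along',(np.array([.6411,.0583])-s['tcp_pos'][:2])@[.0751,.9972])
E
```

```text
[-0.35322639  0.65974562  1.77768784 -0.00232982  0.70000306 -1.84865913] [ 0.57994422 -0.14399107  0.06401261] [-1.26879742 -0.36843315  5.57128961] [0.03435393 0.24848637 0.00727318] 0.2781604180954104
[[ 0.07352276  0.99728781  0.00338157]
 [ 0.99729018 -0.07351328 -0.00284643]
 [-0.00259012  0.00358169 -0.99999023]]
rail dir in tool [ 1.00001932  0.00158887 -0.0025845 ] along 0.20631745815337504
```

Emit:
arm_command:
  travel:
    - [0.5,0,0]
    - [1.5,0,0]
    - [3,0,0]
    - [4.5,0,0]
    - [6,0,0]
    - [7.5,0,0]
    - [9,0,0]
    - [10,0,0]
    - [10,0,0]
    - [10,0,0]
  rot:
    - [0,0,0]
    - [0,0,0]
    - [0,0,0]
    - [0,0,0]
    - [0,0,0]
    - [0,0,0]
    - [0,0,0]
    - [0,0,0]
    - [0,0,0]
    - [0,0,0]
  hand: [0,0,0,0,0,0,0,0,0,0]

```text
time_s: 16.7
tcp_pos: [0.5876, -0.0423, 0.064]
tool_rot: [2.297, 2.137, 0.002]
force: [0.3, 1.5, 5.0]
grip_width: 0.277
```

Emit:
arm_command:
  travel:
    - [0.5,0,0]
    - [1.5,0,0]
    - [3,0,0]
    - [4.5,0,0]
    - [5.5,0,0]
    - [6,0,0]
    - [6,0,0]
    - [6,0,0]
  rot:
    - [0,0,0]
    - [0,0,0]
    - [0,0,0]
    - [0,0,0]
    - [0,0,0]
    - [0,0,0]
    - [0,0,0]
    - [0,0,0]
  hand: [0,0,0,0,0,0,0,0]

```text
time_s: 17.5
tcp_pos: [0.5921, 0.0182, 0.064]
tool_rot: [2.296, 2.137, 0.003]
force: [2.4, 1.2, 5.1]
grip_width: 0.277
```

```bash
python3 - <<'E'
from h import *
s=sense();print(s['tcp_pos'],s['force'],s['grip_width'])
f=optics.camera('scene')['frame'];cv2.imwrite('pics/a6.png',cv2.resize(f[200:310,300:460],None,fx=5,fy=5,interpolation=cv2.INTER_CUBIC))
E
```

```text
[0.59213179 0.01820136 0.06400325] [2.44126346 1.23877522 5.1071152 ] 0.27734948155819367
```

View pics/a6.png

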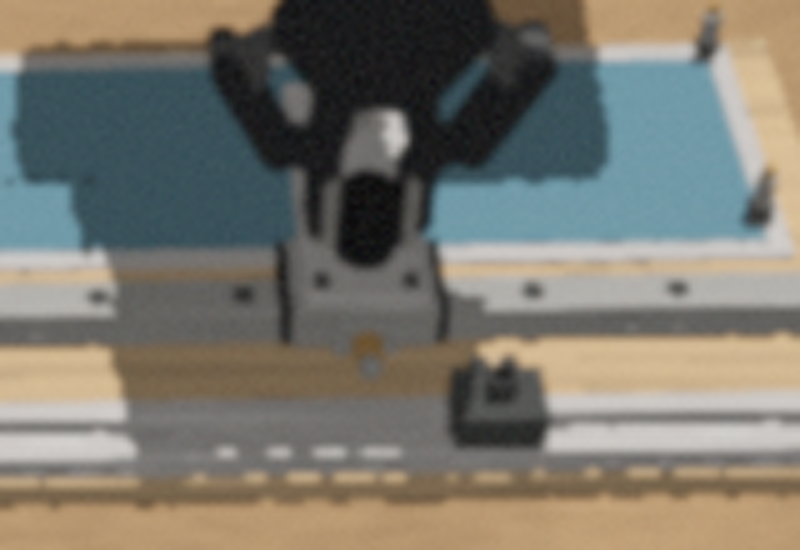

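```bash
python3 - <<'E'
from h import *
s=optics.camera('scene');t=optics.camera('top')
C=lambda x,y,z:onz(s,(300+x/5-.4,200+y/5-.4),z)[:2]@[.0751,.9972]
print('ball',C(369,366,.032),'tcp',sense()['tcp_pos'][:2]@[.0751,.9972])
print('screw top .053',C(500,364,.053),'blk L/R top back .042',C(458,368,.042),C(540,368,.042),'front',C(452,408,.042),C(546,408,.042))
f=t['frame'];cv2.imwrite('pics/a7.png',cv2.resize(f[140:220,210:310],None,fx=7,fy=7,interpolation=cv2.INTER_CUBIC))
E
```

```text
ball 0.062335423532757166 tcp 0.062300108836977834
screw top .053 0.1099494614013045 blk L/R top back .042 0.09570020838495792 0.12786016683972928 front 0.09081136724085433 0.12703712757825927
```

View pics/a7.png

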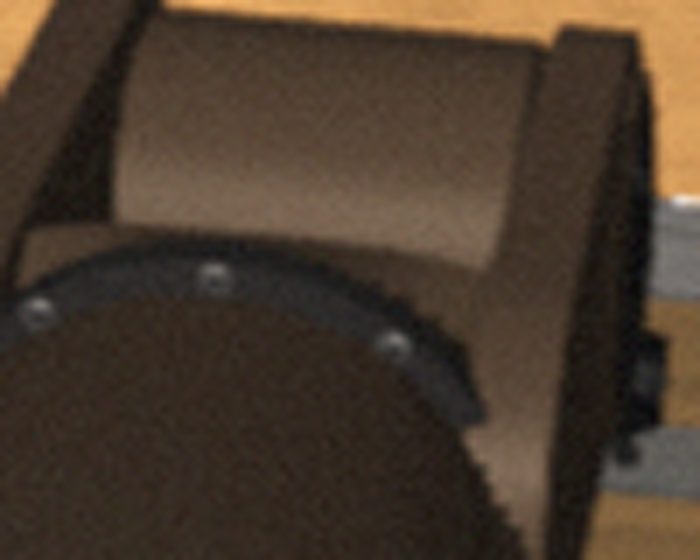

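The top view is blocked by the forearm. The scene estimate puts the notch 44–48 mm ahead, so I go 28 mm and then creep on force.

Emit:
arm_command:
  travel:
    - [0.4,0,0]
    - [1,0,0]
    - [1.6,0,0]
    - [2.2,0,0]
    - [2.6,0,0]
    - [2.8,0,0]
    - [2.8,0,0]
  rot:
    - [0,0,0]
    - [0,0,0]
    - [0,0,0]
    - [0,0,0]
    - [0,0,0]
    - [0,0,0]
    - [0,0,0]
  hand: [0,0,0,0,0,0,0]

```text
time_s: 18.35
tcp_pos: [0.5943, 0.0466, 0.064]
tool_rot: [2.297, 2.137, 0.004]
force: [1.8, 1.6, 4.9]
grip_width: 0.279
```

Emit:
arm_command:
  travel:
    - [0.1,0,0]
    - [0.2,0,0]
    - [0.2,0,0]
  rot:
    - [0,0,0]
    - [0,0,0]
    - [0,0,0]
  hand: [0,0,0]

```text
time_s: 18.65
tcp_pos: [0.5944, 0.049, 0.064]
tool_rot: [2.297, 2.137, 0.004]
force: [0.1, 1.8, 4.8]
grip_width: 0.281
```

Emit:
arm_command:
  travel:
    - [0.1,0,0]
    - [0.2,0,0]
    - [0.2,0,0]
  rot:
    - [0,0,0]
    - [0,0,0]
    - [0,0,0]
  hand: [0,0,0]

```text
time_s: 18.95
tcp_pos: [0.5946, 0.0511, 0.064]
tool_rot: [2.297, 2.137, 0.004]
force: [1.1, 0.8, 4.7]
grip_width: 0.272
```

Emit:
arm_command:
  travel:
    - [0.1,0,0]
    - [0.2,0,0]
    - [0.2,0,0]
  rot:
    - [0,0,0]
    - [0,0,0]
    - [0,0,0]
  hand: [0,0,0]

```text
time_s: 19.25
tcp_pos: [0.5948, 0.0533, 0.064]
tool_rot: [2.297, 2.137, 0.004]
force: [1.3, -0.9, 4.6]
grip_width: 0.28
```

Emit:
arm_command:
  travel:
    - [0.1,0,0]
    - [0.2,0,0]
    - [0.2,0,0]
  rot:
    - [0,0,0]
    - [0,0,0]
    - [0,0,0]
  hand: [0,0,0]

```text
time_s: 19.55
tcp_pos: [0.5949, 0.0547, 0.064]
tool_rot: [2.296, 2.137, 0.003]
force: [0.0, -6.4, 4.7]
grip_width: 0.277
```

Emit:
arm_command:
  travel:
    - [0.1,0,0]
    - [0.2,0,0]
    - [0.2,0,0]
  rot:
    - [0,0,0]
    - [0,0,0]
    - [0,0,0]
  hand: [0,0,0]

```text
time_s: 19.85
tcp_pos: [0.5949, 0.0552, 0.064]
tool_rot: [2.295, 2.137, 0.001]
force: [-1.0, -14.3, 6.0]
grip_width: 0.278
```

Contact was at y≈0.0528, so the notch is expected at y≈0.0655. I now climb the tooth.

Emit:
arm_command:
  travel:
    - [0.2,0,0]
    - [0.3,0,0]
    - [0.3,0,0]
  rot:
    - [0,0,0]
    - [0,0,0]
    - [0,0,0]
  hand: [0,0,0]

```text
time_s: 20.15
tcp_pos: [0.5949, 0.0564, 0.064]
tool_rot: [2.295, 2.136, -0.002]
force: [-1.6, -13.8, 5.6]
grip_width: 0.278
```

```bash
python3 - <<'E'
from h import *
s=sense();print(s['tcp_pos'],s['force'],s['moment'],s['tool_rot'],s['grip_width'])
E
```

```text
[0.59494581 0.05642006 0.06399761] [ -1.58444377 -13.81383365   5.62372179] [-2.15293157  0.03508049  0.00866733] [ 2.29489453e+00  2.13572372e+00 -1.96159636e-03] 0.27841567842811427
```

Emit:
arm_command:
  travel:
    - [0.2,0,0]
    - [0.3,0,0]
    - [0.3,0,0]
  rot:
    - [0,0,0]
    - [0,0,0]
    - [0,0,0]
  hand: [0,0,0]

```text
time_s: 20.45
tcp_pos: [0.5951, 0.0586, 0.064]
tool_rot: [2.295, 2.135, -0.003]
force: [0.8, -5.0, 5.2]
grip_width: 0.274
```

Emit:
arm_command:
  travel:
    - [0.1,0,0]
    - [0.2,0,0]
    - [0.2,0,0]
  rot:
    - [0,0,0]
    - [0,0,0]
    - [0,0,0]
  hand: [0,0,0]

```text
time_s: 20.75
tcp_pos: [0.5952, 0.0603, 0.064]
tool_rot: [2.295, 2.135, -0.003]
force: [0.2, -1.8, 5.5]
grip_width: 0.281
```

Emit:
arm_command:
  travel:
    - [0.1,0,0]
    - [0.2,0,0]
    - [0.2,0,0]
  rot:
    - [0,0,0]
    - [0,0,0]
    - [0,0,0]
  hand: [0,0,0]

```text
time_s: 21.05
tcp_pos: [0.5954, 0.0625, 0.064]
tool_rot: [2.296, 2.134, -0.003]
force: [0.7, 0.6, 4.5]
grip_width: 0.274
```

Emit:
arm_command:
  travel:
    - [0.1,0,0]
    - [0.15,0,0]
    - [0.15,0,0]
  rot:
    - [0,0,0]
    - [0,0,0]
    - [0,0,0]
  hand: [0,0,0]

```text
time_s: 21.35
tcp_pos: [0.5955, 0.0643, 0.064]
tool_rot: [2.296, 2.135, -0.003]
force: [1.3, 1.1, 4.9]
grip_width: 0.281
```

Emit:
arm_command:
  travel:
    - [0.05,0,0]
    - [0.1,0,0]
    - [0.1,0,0]
  rot:
    - [0,0,0]
    - [0,0,0]
    - [0,0,0]
  hand: [0,0,0]

```text
time_s: 21.65
tcp_pos: [0.5956, 0.0654, 0.064]
tool_rot: [2.296, 2.135, -0.002]
force: [0.6, 0.8, 4.8]
grip_width: 0.277
```

Emit:
arm_command:
  travel:
    - [0.05,0,0]
    - [0.1,0,0]
    - [0.1,0,0]
  rot:
    - [0,0,0]
    - [0,0,0]
    - [0,0,0]
  hand: [0,0,0]

```text
time_s: 21.95
tcp_pos: [0.5957, 0.0661, 0.064]
tool_rot: [2.296, 2.134, -0.003]
force: [0.3, -2.7, 4.9]
grip_width: 0.278
```

```bash
python3 - <<'E'
from h import *
s=sense();print(s['tcp_pos'],s['force'],s['moment'],s['grip_width'])
f=optics.camera('scene')['frame'];cv2.imwrite('pics/a8.png',cv2.resize(f[225:305,340:440],None,fx=7,fy=7,interpolation=cv2.INTER_CUBIC))
E
```

```text
[0.59570371 0.06609764 0.06400278] [ 0.27687709 -2.72103846  4.91223602] [-0.37063338 -0.11731436 -0.0069054 ] 0.27778908018815907
```

View pics/a8.png

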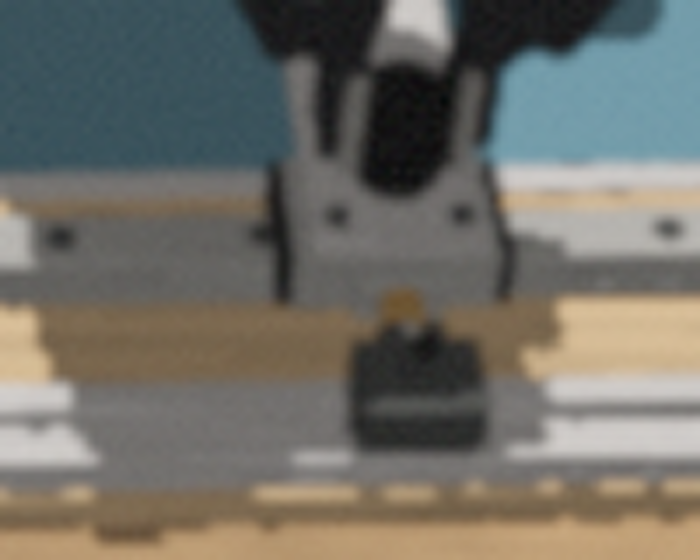

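Emit:
arm_command:
  travel:
    - [-0.1,0,0]
    - [-0.2,0,0]
    - [-0.2,0,0]
  rot:
    - [0,0,0]
    - [0,0,0]
    - [0,0,0]
  hand: [0,0,0]

```text
time_s: 22.3
tcp_pos: [0.5957, 0.0651, 0.064]
tool_rot: [2.296, 2.135, -0.001]
force: [2.3, 7.9, 3.9]
grip_width: 0.276
```

Emit:
arm_command:
  travel:
    - [0.05,0,0]
    - [0.1,0,0]
    - [0.1,0,0]
  rot:
    - [0,0,0]
    - [0,0,0]
    - [0,0,0]
  hand: [0,0,0]

```text
time_s: 22.6
tcp_pos: [0.5957, 0.066, 0.064]
tool_rot: [2.296, 2.135, -0.001]
force: [1.0, -1.4, 5.1]
grip_width: 0.274
```

The notch is confirmed: −2.7 N on the far side, +7.9 N when pulled back, and about zero at y≈0.0658. One settling row and a last look follow.

Emit:
arm_command:
  travel:
    - [0,0,0]
    - [0,0,0]
    - [0,0,0]
  rot:
    - [0,0,0]
    - [0,0,0]
    - [0,0,0]
  hand: [0,0,0]

```text
time_s: 22.9
tcp_pos: [0.5957, 0.0659, 0.064]
tool_rot: [2.296, 2.135, -0.001]
force: [1.0, 0.1, 5.2]
grip_width: 0.276
```

```bash
python3 - <<'E'
from h import *
f=optics.camera('scene')['frame'];cv2.imwrite('pics/a9.png',f)
s=sense();print(s['time_s'],s['tcp_pos'],s['force'],s['grip_width'])
E
```

```text
22.95 [0.59567831 0.06593966 0.06402527] [0.7718757  0.49910719 5.2024754 ] 0.2762622023657754
```

```bash
python3 - <<'E'
import cv2,numpy as np
from station import order
a=cv2.imread('pics/a9.png');b=cv2.imread('pics/scene0.png')
# upright bottle region in a9: tall white blob plus dark cap above it
h=cv2.cvtColor(a,cv2.COLOR_BGR2HSV);r=h[170:240,470:520]
w=cv2.inRange(r,(0,0,110),(180,70,255));k=max(cv2.findContours(w,0,2)[0],key=cv2.contourArea);print('bottle blob',cv2.boundingRect(k))
for n,(x0,y0,x1,y1) in dict(pliers=(140,205,195,270),bin=(90,270,185,335),drill=(285,325,445,420),small=(480,310,540,355),orange=(395,155,450,190)).items():
    print(n,np.abs(a[y0:y1,x0:x1].astype(int)-b[y0:y1,x0:x1]).mean().round(1))
print(order.close_job())
E
```

```text
bottle blob (8, 23, 31, 38)
pliers 9.2
bin 7.9
drill 8.8
small 9.5
orange 42.8
the job is handed in; nothing more can be done
None
```

The job is handed in, at about 23 s of robot time. The bottle stands upright on the bench beside the jig, and the drill guide is held in the notch with the gripper still on its knob.

- **Bottle:** I took the larger white bottle off the sheet and set it down on the +y side of the jig. I lowered it in 1–2 mm steps until an 8–10 N contact showed, then released it. The picture after release showed it upright.
- **Drill guide:** I gripped the knob and slid the guide along the rail.
    - The first tooth resisted with about 14 N.
    - I then probed the notch. At TCP y 0.0661 m it resisted further travel with 2.7 N, and pulling back to 0.0651 m met 7.9 N.
    - It settled at 0.0659 m with about 0 N along the rail.

**Last checks:**
- The picture limit was reached, so the final image was checked only by numbers.
- A white blob is still at the bottle's place.
- The pliers, bin, drill and small white bottle areas are close to their starting images (mean differences 8–10). Those figures come from lighting and noise as far as I can tell.
- The orange bottle's area differed a lot, at 42.8. I take that to be the arm or its shadow, since nothing went near the bottle, but I could not confirm it by eye.
- The first top-view estimate of the notch was about 4 mm short of where the force probing found it. The scene view agreed with the force result to about 1 mm.

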